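Shut the cake case flush

ROBOT

A 6-joint arm with a two-finger parallel gripper is mounted at the origin on the work surface. World frame = base frame: x ahead of the robot, y to its left, z up, the work surface at z = 0. Lengths are in m, angles in rad, forces in N, time in s.
With the tool pointing down it reaches from about 0.425 to 0.95 m from the base axis. Payload 3.5 kg.
Tool frame: the origin (TCP) lies at the very end of the fingers, on their centre line; the grasp point (between the pads) lies 19 mm behind it (ctrl.pinch_z is the distance from the TCP to the grasp point, in m); z points along the fingers, y is the line along which they close (so a half turn about z gives the same grasp; the last joint's range is limited). The gripper opens to 85 mm and grips with 20 to 120 N. Pads are 22 mm wide; open, the fingers measure 114 mm over their backs; the gripper's body (76 mm by 85 mm) begins 54 mm behind the grasp point. The pads swing forward as they close: fully open they stand 13 mm farther back than shut.
Start: joints at [-1.484, 0.286, 1.577, -0, 1.279, -0.15], TCP at [0.158, -0.656, 0.231] pointing down, gripper open.
Joint ranges: [-2.77, 2.77], [-0.9, 2.22], [0.21, 2.48], [-1.53, 4.67], [0.24, 2.81], [-2.84, 2.84]. Speed limits (rad/s): [2.79, 2.79, 3.14, 3.14, 3.14, 3.14].

INTERFACE

Orientations are given as a unit quaternion [x, y, z, w].
In Python, from plant import ctrl gives the robot as it stands. The module is installed in compiled form; this text tells all that it offers.
- The arm moves only by the shell command python3 -m crank 'ROWS' [OPENING] [FORCE]. ROWS is JSON, a list of rows, each a list of 6 numbers: the shift along the tool's x, y, z in cm, then the turn, a rotation vector about the tool's x, y, z in rad. In form: [[tx, ty, tz, rx, ry, rz], ...]. A call has 1 to 10 rows; each row is the pose to reach, as a shift and turn from the pose commanded when the call began, along the tool's axes at that moment; what a row does not reach only later rows make up. A row lasts 1/10 s, in which the tool goes at most 50 mm and 8.59 degrees, less where a joint would pass 70% of its speed; a pose out of reach is approached as far as the arm can. A call with a gripper value outside its range is refused whole. OPENING is the opening, from 0 (shut) to 1 (fully open), set as the call begins (- or left out, the last holds). The fingers move at their own pace and stop on an object; FORCE is the grip in N (left out, the last holds). Time passes only in rows, so rows that repeat a pose let the fingers close. It gives the time, the measured TCP pose, the force, the opening and the grip force at its end, in the units of the state.
- ctrl.get_state(): the state, without advancing time (a new reading comes with each control period).
- ctrl.read_camera(name): name is "scene" or "top" or "wrist"; returns (picture, depth): 384x512x3 uint8, blue, green, red; 384x512 float32, m along the optical axis (not along the pixel's ray), 0 where there is no reading.
- ctrl.camera_info(name): a dict with "K" (3x3 intrinsics, pixels), "origin" and "orientation" of the camera in the world. Camera axes: x right, y down, z forward; pixel columns grow to the right and rows downward; lengths in m; the calibration is good to about 2 mm. A picture is of the moment at which its call begins: read the wrist's pose just before it. camera_info takes no time and is no camera call; for the wrist camera it gives the pose at the moment of the call.
- ctrl.sign_off(): hands the job in; it is judged then, once.
The state is a dict: "time": time; "qpos": joint angles; "dq": joint speeds; "joint_efforts": joint torques, N m; "eef_pos": TCP position; "tcp_rot": TCP orientation; "contact_force": force on the tool from outside, world axes, zero at the start; "wrist_torque": the same for the moment, N m; "opening": opening from 0.0 (shut) to 1.0 (fully open); "finger_force": force on a finger pad.
Only numpy, scipy, OpenCV 4.12 (cv2) and the standard library are available. Lean on these libraries where they do the work, as an engineer would, in place of code of your own. Each camera call takes 0.05 s, during which the arm holds its last target. There are 200 camera calls.

TASK

Lay the icing spatula flat in the aluminium tool tray, then close the hinged lid of the cake case fully home, rim on rim, and square it up so that the red lug on the lid sits flush above the black lug of the base, side to side. Do not touch the cake, and leave the other things on the bench where they are.

Things in the scene. Friction and masses are not known exactly. Their poses are not given: they have to be found in the camera images.
- case: pink lower half of a square cake case, fixed: 150 x 150 mm, rim 45 mm high, walls 8 mm. Origin: centre of its underside; x along the hinge, y towards the hinge, z up. Hinge line at y = 75, z = 45 mm. In the middle of the wall away from the hinge (y = -75 mm) a black lug, 36 mm wide along x, stands 24 mm out, from z = 20 to 45 mm.
- lid (a joint): hinge angle of the lid: 0 = shut; pi = opened flat beyond the hinge, hollow side up. Stiff hinge: the lid stays where it is left and must be pressed shut (about 2 N at its free edge). Lid: white walls 8 mm, 150 x 150 mm, 45 mm deep, 5 mm clear pane. It also slips along the hinge by up to 14 mm either way (friction 2.5 N), so it may sit offset from the base.
- lid_lug (a point): red lug on the middle of the lid's free wall (away from the hinge): 36 mm wide along the hinge, 24 mm out, 25 mm high from the rim. This point: middle of its face in the rim plane, 162 mm from the hinge line; meets case_lug when shut and flush. Axes: x along the hinge, y from free edge to hinge, z from rim to pane.
- case_lug (a point): middle of the top face of the black lug of the lower half, at rim height.
- case_hinge (a point): middle of the hinge line, at rim height, axes as the case.
- cake: chocolate ring cake with cream icing in the lower half, 108 mm wide, top 38 mm above the bench (below the rim), fixed. Origin: centre of its underside. Not to be touched.
- spatula: icing spatula lying across the rim of the lower half, 260 mm long. Origin: middle of its length on its underside, x from handle to blade, z up. Wooden handle 115 x 22 x 18 mm (x = -130 to -15 mm), steel blade 145 x 30 x 3 mm; undersides level. The handle sticks out over the wall on the robot's side.
- tray: shallow aluminium tool tray, fixed, 300 (x) x 120 (y) x 22 mm high, walls and floor 5 mm. Origin: centre of its underside.
- rack: wire cooling rack with two muffins on it, fixed, 280 x 110 x 18 mm. Origin: centre of its underside.
- muffin0: brown muffin in a white paper cup, 62 mm wide, 52 mm tall, stands on the cooling rack; loose, to be left alone. Origin: centre of its underside.
- muffin1: golden muffin in a pink cup, 62 mm wide, 52 mm tall, stands on the cooling rack; loose, to be left alone. Origin: centre of its underside.
- jar: glass jar with red cap, 64 mm wide, 90 mm tall; loose, to be left alone. Origin: centre of its underside.
- ramekin: white bowl, 84 mm wide, 45 mm tall; loose, to be left alone. Origin: centre of its underside.
- colour: small green bottle, 36 mm wide, 85 mm tall; loose, to be left alone. Origin: centre of its underside.
- nozzle: steel piping nozzle, a cone 30 mm wide, 42 mm tall; loose, to be left alone. Origin: centre of its underside.
- cutter: copper ring cutter, 60 mm wide, 25 mm tall; loose, to be left alone. Origin: centre of its underside.

How it is judged:
On the way, in this order (a step that is already met when the one before it is completed fails the run):
1. the spatula lies flat in the tray, let go, with the lid still open (x of spatula in the frame of tray between -0.04 and 0.04 m and y of spatula in the frame of tray between -0.045 and 0.045 m and z of spatula in the frame of tray below 0.012 m and angle between spatula's own z axis and vertical below 0.1 rad and linear speed of spatula below 0.03 m/s and contact force between the fingers and spatula below 0.2 N and value of joint lid above 0.3 rad), for 0.2 s.
2. the lid is shut (value of joint lid below 0.025 rad), for 0.2 s.
At the end, for the whole second after the job is handed in: The lid is shut to within 0.025 rad, its lug stands within 2.2 mm of the base's lug along the hinge direction, and the spatula lies flat (within 0.1 rad) and still on the tray's floor, within 40 mm of the tray's centre along it and 45 mm across (value of joint lid below 0.025 rad and x of lid_lug in the frame of case between -0.0022 and 0.0022 m and x of spatula in the frame of tray between -0.04 and 0.04 m and y of spatula in the frame of tray between -0.045 and 0.045 m and z of spatula in the frame of tray below 0.012 m and angle between spatula's own z axis and vertical below 0.1 rad and linear speed of spatula below 0.03 m/s); the robot touches nothing.
It fails at once if the cake is touched by the robot or the spatula (contact force between any of the arm, the fingers, spatula and cake above 1 N).
It fails at once if a bystander (muffin, jar, bowl, bottle, nozzle or cutter) is moved by more than 30 mm (distance of any of muffin0, muffin1, jar, ramekin, colour, nozzle, cutter from where it was at the start of the episode above 0.03 m).
It also fails if it takes over 72 s, if anything falls off the work surface, if the arm or the gripper's body presses on something with over 40 N, if the wrist force passes 120 N, or if a joint passes its speed limit or range.

## Working session

There is one attempt and no reset: what is moved stays moved. The work goes in short steps, Python scripts to look and compute and a shell command to move; the robot and the scene stay as the last step left them, time stands still between calls to the robot, and variables do not carry over. Pictures are saved under pics/ and viewed, at most 10 in all, crops included, and the job is handed in when it is done.

```bash
mkdir -p pics
cat > h.py <<'E'
import numpy as np, cv2
from plant import ctrl
from scipy.spatial.transform import Rotation as R
def grab(n,tag):
    ci=ctrl.camera_info(n); im,d=ctrl.read_camera(n)
    np.savez(f'{tag}.npz',im=im,d=d,K=ci['K'],o=ci['origin'],q=ci['orientation']); cv2.imwrite(f'pics/{tag}.png',im)
    return im,d
def world(tag):
    z=np.load(tag+'.npz'); K=z['K'];d=z['d']; v,u=np.mgrid[:384,:512]
    q=z['q']; r=R.from_quat(q).as_matrix() if q.size==4 else q
    p=np.stack([(u-K[0,2])/K[0,0]*d,(v-K[1,2])/K[1,1]*d,d],-1)
    return z['im'],d,p@r.T+z['o']
E
python3 - <<'E'
from h import *
grab('top','top0');grab('scene','scene0')
for n in('top','scene'): print(ctrl.camera_info(n))
print(ctrl.get_state())
E
```

```text
{'K': array([[361.91595993,   0.        , 259.71925894],
       [  0.        , 361.91595993, 194.67774595],
       [  0.        ,   0.        ,   1.        ]]), 'origin': array([ 0.48939248, -0.00549425,  1.03300204]), 'orientation': array([ 0.70797945, -0.70387314,  0.02782132, -0.05053383])}
{'K': array([[452.82586863,   0.        , 258.33202229],
       [  0.        , 452.82586863, 194.18606443],
       [  0.        ,   0.        ,   1.        ]]), 'origin': array([1.19167144, 0.01789174, 0.85685129]), 'orientation': array([ 0.67459466,  0.66404739, -0.22820501, -0.22778405])}
{'time': 0.1, 'qpos': array([-1.48396646e+00,  2.87101647e-01,  1.57801399e+00,  1.72795814e-05,
        1.27859052e+00, -1.50002760e-01]), 'dq': array([ 0.00049287, -0.00119196, -0.00174733, -0.00028757,  0.00057843,
        0.00199174]), 'joint_efforts': array([ 4.03125750e-04, -4.07297266e+01, -2.93699098e+01, -1.24527605e-04,
        3.42433748e-03, -6.32421603e-06]), 'eef_pos': array([ 0.15835164, -0.65556298,  0.2300781 ]), 'tcp_rot': array([ 9.92996718e-01,  1.18137213e-01,  4.16402823e-05, -1.05596349e-03]), 'contact_force': array([ 0.13519659,  1.16784322, -0.23122926]), 'wrist_torque': array([-0.05653414, -0.01156746, -0.00923051]), 'finger_force': 0.0, 'opening': 1.0045388436537372}
```

View pics/top0.png

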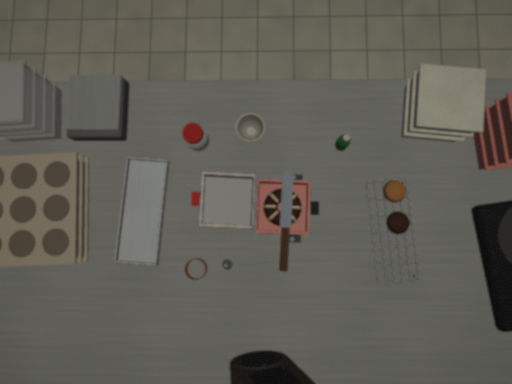

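View pics/scene0.png

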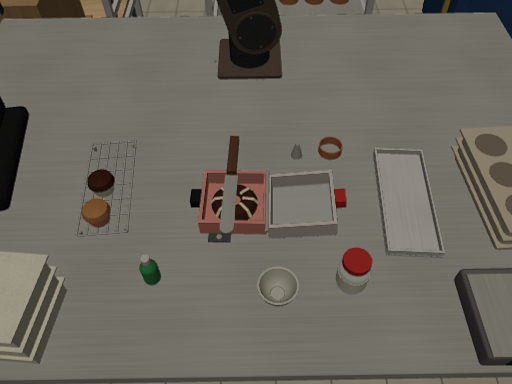

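The top view has image up as +x and left as +y. The tray is at (143,211), the open lid at (228,200) with its red lug at (196,198), and the case at (284,207) with its black lug at (315,208). The spatula lies across the case, with its handle at (284,250) pointing to the robot. The cutter (196,268) and nozzle (227,264) stand nearby.

Run:
```python
from h import *
im,d,P=world('top0'); hsv=cv2.cvtColor(im,cv2.COLOR_BGR2HSV)
H,S,V=[hsv[...,i].astype(int) for i in range(3)]
def box(sl): m=np.zeros(d.shape,bool); m[sl]=1; return m
def rep(n,m):
    p=P[m&(d>0)]; 
    if len(p)<5: print(n,len(p)); return
    r=cv2.minAreaRect(p[:,:2].astype(np.float32)*1000)
    print(n,len(p),'mean',p.mean(0).round(4),'z5/95',np.percentile(p[:,2],[5,50,95]).round(4),'rect',np.round(r[0],1),np.round(r[1],1),round(r[2],2))
Z=P[...,2]
rep('handle',box(np.s_[228:275,275:295])&(H<15)&(S>80)&(Z>.03))
rep('blade',box(np.s_[165:228,275:300])&(S<60)&(Z>.04))
pink=box(np.s_[170:240,250:320])&((H>165)|(H<8))&(S>60)&(V>110); rep('pink',pink); rep('pinktop',pink&(Z>.037))
rep('redlug',box(np.s_[185:210,185:205])&(S>130))
rep('blacklug',box(np.s_[195:220,308:325])&(V<60))
rep('lid',box(np.s_[165:235,196:258])&(S<60)&(Z>.035))
rep('tray',box(np.s_[150:270,110:175])&(Z>.012))
rep('trayall',box(np.s_[150:270,110:175])&(Z>.003))
rep('clipA',box(np.s_[172:182,285:305])&(V<90)&(S<60)); rep('clipB',box(np.s_[233:245,286:305])&(V<90)&(S<60))
rep('cutter',box(np.s_[255:282,182:210])&(Z>.012)); rep('nozzle',box(np.s_[257:272,220:235])&(Z>.01))
rep('jar',box(np.s_[120:152,180:212])&(Z>.02)); rep('ramekin',box(np.s_[110:145,232:270])&(Z>.02)); rep('colour',box(np.s_[130:152,335:352])&(Z>.02))
print(Z[300:330,60:200].mean())
big=cv2.resize(im[150:285,105:325],None,fx=3.6,fy=3.6,interpolation=cv2.INTER_CUBIC); cv2.imwrite('pics/top0z.png',cv2.convertScaleAbs(big,alpha=1.5))
```

```text
handle 315 mean [ 0.4587 -0.0393  0.0614] z5/95 [0.045  0.0632 0.0659] rect [454.9 -31.1] [ 51.8 107.5] 76.21
blade 636 mean [ 0.5888 -0.0455  0.0486] z5/95 [0.0456 0.0485 0.0517] rect [590.4 -46.8] [ 32.5 160.3] 87.29
pink 1386 mean [ 0.5655 -0.0367  0.0178] z5/95 [0.0026 0.0068 0.0471] rect [571.4 -39.5] [150.9 158.2] 87.73
pinktop 420 mean [ 0.564  -0.0477  0.0452] z5/95 [0.042  0.0453 0.0483] rect [568.3 -36.5] [146.7 149. ] 88.31
redlug 95 mean [0.5875 0.1999 0.0675] z5/95 [0.0644 0.0676 0.0703] rect [587.3 199.6] [32.9 19.6] 0.42
blacklug 96 mean [ 0.5639 -0.1225  0.0448] z5/95 [0.0394 0.0455 0.0485] rect [ 563.9 -122.8] [19.6 32.3] 88.26
lid 798 mean [0.5878 0.1071 0.0538] z5/95 [0.0423 0.0516 0.0663] rect [584.8 112.8] [153.3 170.3] 88.03
tray 768 mean [0.5557 0.367  0.0203] z5/95 [0.0132 0.0214 0.0248] rect [558.2 364.4] [122.8 300.2] 86.0
trayall 4623 mean [0.5581 0.3667 0.0083] z5/95 [0.0034 0.0062 0.0226] rect [563.1 368.9] [347.7 190.4] 1.9
clipA 40 mean [ 0.6582 -0.0826  0.0049] z5/95 [0.0007 0.0046 0.0095] rect [658.3 -81.6] [12.4 23.3] 0.74
clipB 91 mean [ 0.4791 -0.0712  0.0054] z5/95 [-0.0004  0.0042  0.0109] rect [477.3 -69.7] [25.3 39.7] 0.44
cutter 110 mean [0.3952 0.2073 0.0227] z5/95 [0.0133 0.0241 0.0276] rect [395.6 204.9] [57.2 58.2] 48.32
nozzle 60 mean [0.4094 0.117  0.028 ] z5/95 [0.0124 0.0271 0.0432] rect [409.  118.1] [21.6 22.7] 45.78
jar 548 mean [0.7563 0.2037 0.0766] z5/95 [0.0324 0.0891 0.093 ] rect [760.2 207.8] [59.9 59.3] 75.47
ramekin 397 mean [0.7987 0.0576 0.0362] z5/95 [0.0213 0.0382 0.0478] rect [790.5  55.6] [82.3 79.1] 0.79
colour 173 mean [ 0.7446 -0.199   0.06  ] z5/95 [0.0264 0.0593 0.0868] rect [ 746.4 -200.7] [35.2 27.8] 55.63
0.005699755153611525
```

View pics/top0z.png

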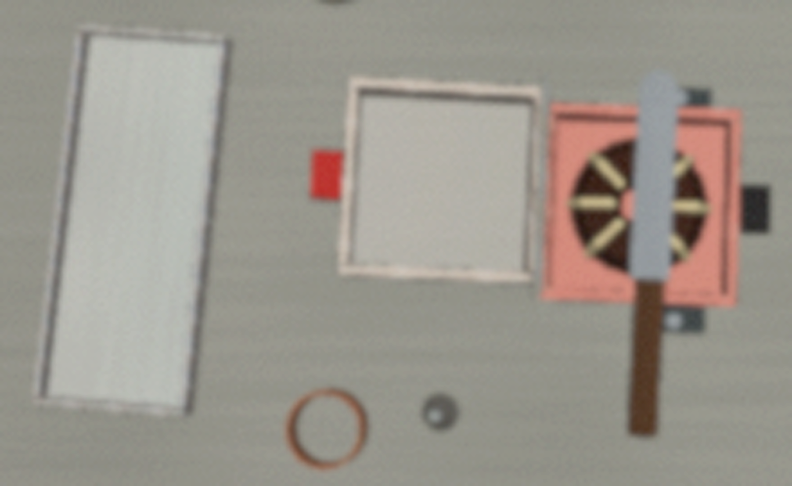

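The picture shows the lid open at about 172° (lug raised to z ≈ 67 mm) and offset about +14 mm along the hinge. The blade crosses the cake and the handle is free below the case. I'll move above the handle and look with the wrist camera.

```bash
cat >> h.py <<'E'
def go(p,yaw_deg,tilt=0):
    """rows delta (cm, rad) from measured pose to TCP p, tool down, tool x at yaw"""
    s=ctrl.get_state(); r0=R.from_quat(s['tcp_rot'])
    a=np.radians(yaw_deg); r1=R.from_euler('z',a)*R.from_euler('x',np.pi)
    if tilt: r1=r1*R.from_euler('y',tilt)
    print('at',s['time'],s['eef_pos'].round(4),'shift',(r0.inv().apply(np.array(p)-s['eef_pos'])*100).round(2),'turn',(r0.inv()*r1).as_rotvec().round(4))
E
python3 - <<'E'
from h import *
im,d,P=world('top0'); Z=P[...,2]
hsv=cv2.cvtColor(im,cv2.COLOR_BGR2HSV);m=np.zeros(d.shape,bool);m[230:274,275:294]=1
m&=(hsv[...,1]>80)&(hsv[...,0]<15)&(Z>.056); p=P[m]
print(cv2.minAreaRect(p[:,:2].astype(np.float32)*1000),p.mean(0))
go([.463,-.040,.20],-2.7)
E
```

```text
((450.5906982421875, -27.821107864379883), (104.76817321777344, 44.49736022949219), 0.11538909375667572) [ 0.45230848 -0.03903434  0.06701829]
at 0.1 [ 0.1584 -0.6556  0.2301] shift [ 44.06 -52.68   3.13] turn [-0.0021 -0.      0.284 ]
```

```bash
python3 -m crank '[[44,-52.7,0,0,0,0.284],[44,-52.7,0,0,0,0.284],[44,-52.7,0,0,0,0.284],[44,-52.7,0,0,0,0.284],[44,-52.7,0,0,0,0.284],[44,-52.7,0,0,0,0.284],[44,-52.7,0,0,0,0.284],[44,-52.7,0,0,0,0.284],[44,-52.7,0,0,0,0.284],[44,-52.7,0,0,0,0.284]]' 1 60
python3 - <<'E'
from h import *
go([.463,-.040,.22],-2.7)
E
```

```text
time: 1.1
eef_pos: [0.38, -0.2058, 0.2311]
tcp_rot: [1.0, -0.024, 0.0, -0.0]
contact_force: [0.8, -0.6, 0.0]
opening: 1.003
finger_force: 0.0
at 1.1 [ 0.38   -0.2058  0.2311] shift [  7.49 -16.96   1.11] turn [-0.     -0.0001 -0.0007]
```

```bash
python3 -m crank '[[7.4,-16.8,1,0,0,0],[7.4,-16.8,1,0,0,0],[7.4,-16.8,1,0,0,0],[7.4,-16.8,1,0,0,0],[7.4,-16.8,1,0,0,0],[7.4,-16.8,1,0,0,0],[7.4,-16.8,1,0,0,0]]'
python3 - <<'E'
from h import *
grab('wrist','w1'); grab('top','top1')
im=cv2.imread('pics/w1.png'); 
cv2.imwrite('pics/w1b.png',cv2.convertScaleAbs(im,alpha=1.4))
print(ctrl.camera_info('wrist'))
E
```

```text
time: 1.8
eef_pos: [0.4613, -0.0442, 0.2211]
tcp_rot: [1.0, -0.024, -0.0, 0.0]
contact_force: [0.6, 0.1, 0.4]
opening: 1.005
finger_force: 0.0
{'K': array([[322.22600101,   0.        , 255.85478146],
       [  0.        , 322.22600101, 193.40074968],
       [  0.        ,   0.        ,   1.        ]]), 'origin': array([ 0.54102448, -0.04790363,  0.3629658 ]), 'orientation': array([-0.68077973,  0.71554682,  0.11345677, -0.10797807])}
```

View pics/w1b.png

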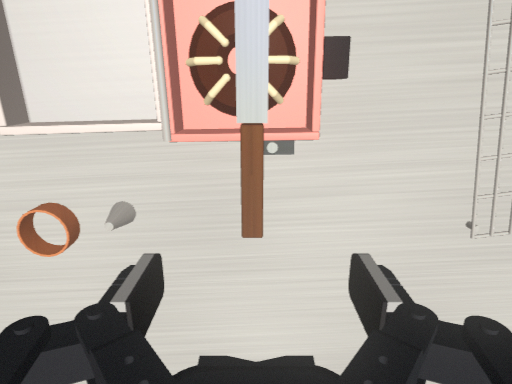

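The wrist view shows the handle from (252,124) to (253,237), centred between the fingers, with the black lug at (336,57) and the case's near rim at about row 137. I'll cast rays from it.

```bash
cat >> h.py <<'E'
def ray(tag,uv,z):
    f=np.load(tag+'.npz');K=f['K'];r=R.from_quat(f['q'])
    uv=np.atleast_2d(np.asarray(uv,float)); c=np.c_[(uv[:,0]-K[0,2])/K[0,0],(uv[:,1]-K[1,2])/K[1,1],np.ones(len(uv))]
    w=r.apply(c); return f['o']+w*((z-f['o'][2])/w[:,2])[:,None]
def rect(tag,m,z):
    c=max(cv2.findContours(m.astype(np.uint8),cv2.RETR_EXTERNAL,cv2.CHAIN_APPROX_NONE)[0],key=cv2.contourArea)
    p=ray(tag,c[:,0,:],z)[:,:2]; return cv2.minAreaRect((p*1000).astype(np.float32)),p
E
python3 - <<'E'
from h import *
def msk(tag,sl,f):
    im=np.load(tag+'.npz')['im'];hsv=cv2.cvtColor(im,cv2.COLOR_BGR2HSV).astype(int)
    m=np.zeros(im.shape[:2],bool);m[sl]=f(hsv)[sl];return m
hm=lambda h:(h[...,0]<18)&(h[...,1]>100)&(h[...,2]<130)
r=rect('w1',msk('w1',np.s_[124:250,230:275],hm),.063);print('handle w',r[0])
r=rect('w1',msk('w1',np.s_[20:123,232:272],lambda h:(h[...,1]<70)&(h[...,2]>60)),.048);print('blade w',r[0])
r=rect('w1',msk('w1',np.s_[20:100,322:360],lambda h:(h[...,2]<60)),.045);print('blacklug w',r[0])
for t,sl in(('top1',np.s_[195:220,308:325]),('top0',np.s_[195:220,308:325])):
    print('blacklug',t,rect(t,msk(t,sl,lambda h:h[...,2]<60),.045)[0])
r=rect('top0',msk('top0',np.s_[228:275,275:295],hm),.063);print('handle top',r[0])
r=rect('top0',msk('top0',np.s_[185:210,185:203],lambda h:h[...,1]>130),.067);print('redlug',r[0])
pk=lambda h:((h[...,0]>165)|(h[...,0]<10))&(h[...,1]>60)&(h[...,2]>90)
print('case top',rect('top0',msk('top0',np.s_[170:240,250:312],pk),.045)[0])
m=msk('w1',np.s_[0:150,155:335],pk)
# near rim outer edge and right edge lines in wrist
c=np.array([(u,np.where(m[:,u])[0].max()) for u in list(range(180,235))+list(range(275,312))]);p=ray('w1',c,.045);f=np.polyfit(p[:,1],p[:,0],1);print('near rim x at y=-.04',np.polyval(f,-.04),'slope dx/dy',f[0])
c=np.array([(np.where(m[v])[0].max(),v) for v in range(10,125)]);p=ray('w1',c,.045);f=np.polyfit(p[:,0],p[:,1],1);print('right rim y at x=.565',np.polyval(f,.565),'slope dy/dx',f[0])
E
```

```text
handle w ((454.10479736328125, -39.60724639892578), (40.51203155517578, 112.531005859375), 87.21451568603516)
blade w ((554.2608642578125, -45.45174789428711), (33.4736213684082, 87.44577026367188), 87.21798706054688)
blacklug w ((564.2198486328125, -121.45172119140625), (22.53134536743164, 35.332183837890625), 88.12120056152344)
blacklug top1 ((564.8204956054688, -121.5147705078125), (16.302892684936523, 30.21645164489746), 89.5386734008789)
blacklug top0 ((563.4490356445312, -122.85859680175781), (19.0125675201416, 32.937679290771484), 89.5386734008789)
handle top ((453.1769714355469, -42.013607025146484), (104.99870300292969, 26.594629287719727), 0.07915423810482025)
redlug ((587.191162109375, 199.4038848876953), (32.868465423583984, 19.039182662963867), 1.5052634477615356)
case top ((569.1337890625, 1.1940040588378906), (70.6314697265625, 151.57054138183594), 88.11705017089844)
near rim x at y=-.04 0.4930701320690318 slope dx/dy 0.033917331826901896
right rim y at x=.565 -0.10921875385685097 slope dy/dx -0.03610039815155266
```

Run:
```python
from h import *
go([.468,-.0413,.040],-2.8)
print(ctrl.get_state()['qpos'].round(2))
```

```text
at 1.9 [ 0.4614 -0.0446  0.2213] shift [ 0.65 -0.37 18.13] turn [ 0.0002  0.0001 -0.0003]
[-0.32 -0.19  2.09 -0.    1.24  1.3 ]
```

```bash
python3 -m crank '[[0.65,-0.35,4,0,0,0],[0.65,-0.35,8,0,0,0],[0.65,-0.35,12,0,0,0],[0.65,-0.35,15,0,0,0],[0.65,-0.35,17,0,0,0],[0.65,-0.35,18.1,0,0,0],[0.65,-0.35,18.1,0,0,0],[0.65,-0.35,18.1,0,0,0]]' 1 100
python3 -m crank '[[0,0,0,0,0,0],[0,0,0,0,0,0],[0,0,0,0,0,0],[0,0,0,0,0,0],[0,0,0,0,0,0],[0,0,0,0,0,0],[0,0,0,0,0,0],[0,0,0,0,0,0]]' 0 100
```

```text
time: 2.7
eef_pos: [0.4691, -0.0411, 0.0413]
tcp_rot: [1.0, -0.024, 0.001, 0.0]
contact_force: [0.3, -0.7, 0.1]
opening: 1.003
finger_force: 0.0
time: 3.5
eef_pos: [0.4686, -0.0404, 0.041]
tcp_rot: [1.0, -0.023, 0.0, 0.0]
contact_force: [-1.7, 0.7, 5.9]
opening: 0.232
finger_force: 97.8
```

```bash
python3 -m crank '[[0,0,-0.3,0,0.02,0],[0,0,-0.8,0,0.04,0],[0,0,-1.5,0,0.06,0],[0,0,-2.5,0,0.06,0],[0,0,-4,0,0.06,0],[0,0,-6,0,0.06,0],[0,0,-8,0,0.06,0],[0,0,-10,0,0.06,0],[0,0,-10,0,0.06,0],[0,0,-10,0,0.06,0]]'
python3 - <<'E'
from h import *
grab('wrist','w2'); cv2.imwrite('pics/w2b.png',cv2.convertScaleAbs(cv2.imread('pics/w2.png'),alpha=1.4))
im,d,P=world('w2')
hsv=cv2.cvtColor(im,cv2.COLOR_BGR2HSV).astype(int)
for sl in (np.s_[0:15,250:258],np.s_[40:55,250:258],np.s_[80:90,250:258],np.s_[150:160,250:258],np.s_[200:210,250:258]): print(np.median(P[sl].reshape(-1,3),0).round(4))
E
```

```text
time: 4.5
eef_pos: [0.4685, -0.0404, 0.1407]
tcp_rot: [0.999, -0.024, 0.031, 0.001]
contact_force: [-0.2, 0.1, -2.3]
opening: 0.237
finger_force: 97.8
[ 0.5765 -0.044   0.1531]
[ 0.5629 -0.0434  0.1524]
[ 0.549  -0.0427  0.1516]
[ 0.521  -0.0413  0.1498]
[ 0.5029 -0.0405  0.1639]
```

View pics/w2b.png

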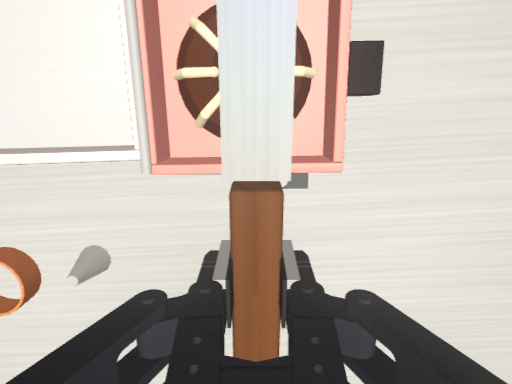

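The spatula is held straight, blade up by about 0.06 rad and clear of the cake. Next I'll carry it to the tray.

Run:
```python
from h import *
go([.5003,.3684,.14],-4.0)
im=np.load('top0.npz')['im']; z=world('top0')[2][...,2]
m=np.zeros(z.shape,bool);m[150:270,110:175]=z[150:270,110:175]>.012
print(rect('top0',m,.022)[0])
```

```text
at 4.55 [ 0.4678 -0.0402  0.1397] shift [  1.31 -40.97   0.06] turn [-0.0009 -0.0592  0.0225]
((557.7278442382812, 362.9844970703125), (122.86639404296875, 299.40985107421875), 85.97547912597656)
```

```bash
python3 -m crank '[[0,-3,0,0,-0.01,0],[0.2,-7,0,0,-0.02,0],[0.3,-12,0,0,-0.03,0.01],[0.5,-17,0,0,-0.04,0.02],[0.7,-22,0,0,-0.06,0.02],[0.9,-27,0,0,-0.06,0.02],[1.1,-32,0,0,-0.06,0.02],[1.3,-36,0,0,-0.06,0.02],[1.3,-39,0,0,-0.06,0.02],[1.3,-40.9,0,0,-0.06,0.02]]'
python3 -m crank '[[0,0,0,0,0,0],[0,0,0,0,0,0],[0,0,0,0,0,0]]'
python3 - <<'E'
from h import *
go([.5003,.3684,.006],-4.0)
E
```

```text
time: 5.55
eef_pos: [0.4994, 0.3694, 0.139]
tcp_rot: [0.999, -0.033, -0.001, 0.0]
contact_force: [0.1, -0.6, -0.8]
opening: 0.23
finger_force: 98.0
time: 5.85
eef_pos: [0.5004, 0.3662, 0.1405]
tcp_rot: [0.999, -0.034, -0.001, 0.0]
contact_force: [-0.3, 0.3, -0.9]
opening: 0.237
finger_force: 98.1
at 5.85 [0.5004 0.3662 0.1405] shift [-0.02 -0.23 13.45] turn [0.0005 0.0011 0.0014]
```

```bash
python3 -m crank '[[0,0,4,0,0,0],[0,0,8,0,0,0],[0,0,11,0,0,0],[0,0,12.5,0,0,0],[0,0,13,0,0,0],[0,0,13.4,0,0,0],[0,0,13.4,0,0,0],[0,0,13.4,0,0,0]]'
python3 -m crank '[[0,0,0,0,0,0],[0,0,0,0,0,0],[0,0,0,0,0,0],[0,0,0,0,0,0],[0,0,0,0,0,0]]' 0.5
```

```text
time: 6.65
eef_pos: [0.5019, 0.3682, 0.0089]
tcp_rot: [0.999, -0.034, 0.001, -0.001]
contact_force: [0.1, 0.6, -0.6]
opening: 0.234
finger_force: 98.1
time: 7.15
eef_pos: [0.5007, 0.3677, 0.0072]
tcp_rot: [0.999, -0.034, 0.0, -0.0]
contact_force: [-1.0, -0.4, -0.3]
opening: 0.499
finger_force: 0.0
```

```bash
python3 -m crank '[[0,0,-2,0,0,0],[0,0,-5,0,0,0],[0,0,-9,0,0,0],[0,0,-13,0,0,0],[0,4,-17,0,0,0],[0,8,-19,0,0,0],[-2,12,-19,0,0,0.02],[-2,14,-19,0,0,0.03],[-2,14,-19,0,0,0.03],[-2,14,-19,0,0,0.03]]' 0.75 30
python3 - <<'E'
from h import *
grab('scene','s3');grab('wrist','w3'); 
im,d,P=world('s3')
a=cv2.resize(cv2.imread('pics/s3.png')[130:270,180:450],None,fx=1.5,fy=1.5);b=cv2.imread('pics/w3.png')
c=np.zeros((384+210,512,3),np.uint8);c[:384]=cv2.convertScaleAbs(b,alpha=1.4);c[384:594,:405]=a;cv2.imwrite('pics/c3.png',c)
E
```

```text
time: 8.15
eef_pos: [0.4714, 0.2292, 0.1973]
tcp_rot: [0.999, -0.049, 0.0, -0.001]
contact_force: [0.6, -0.5, -0.3]
opening: 0.752
finger_force: 0.0
```

View pics/c3.png

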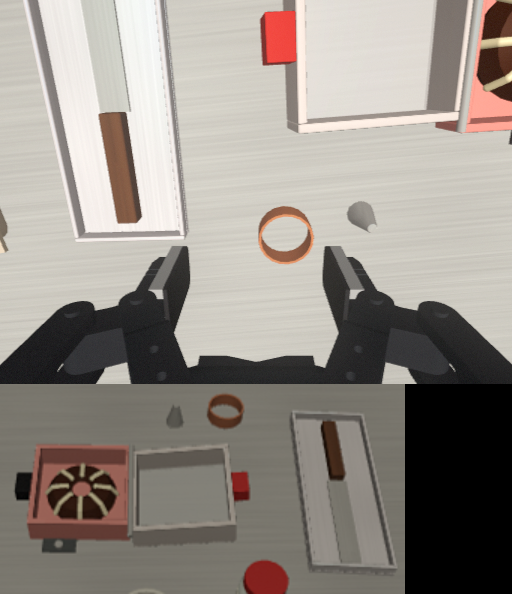

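The spatula lies flat inside the tray, with its handle at (122,165) in the wrist view. The red lug shows at (279,38). I'll measure the lug and plan the swing.

Run:
```python
from h import *
im,d,P=world('w3');hsv=cv2.cvtColor(im,cv2.COLOR_BGR2HSV).astype(int)
m=np.zeros(d.shape,bool);m[5:70,255:305]=1;m&=(hsv[...,1]>150)&((hsv[...,0]<5)|(hsv[...,0]>170))
V=hsv[...,2]; p=P[m]; print(len(p),np.percentile(p[:,2],[2,10,50,90,98]).round(4))
t=m&(V>np.percentile(V[m],50)*.9); p=P[t]; print('top',len(p),np.median(p[:,2]),)
# plane slope of top along y
A=np.c_[p[:,1]-p[:,1].mean(),np.ones(len(p))];print(np.linalg.lstsq(A,p[:,2],rcond=None)[0])
mm=cv2.erode(t.astype(np.uint8),np.ones((3,3)))
print(rect('w3',t,.0668)[0])
# lid pane heights: fit plane
s=P[20:100,315:430].reshape(-1,3); s=s[s[:,2]>0]
A=np.c_[s[:,:2],np.ones(len(s))];print('pane',np.linalg.lstsq(A,s[:,2],rcond=None)[0],s.mean(0))
np.set_printoptions(suppress=True)
# swing targets
c=np.array([.5672,-.0345]);yw=np.radians(-1.95);ex=np.array([np.cos(yw),np.sin(yw)]);ey=np.array([-np.sin(yw),np.cos(yw)])
q=np.median(p[:,:2],0)-c; print('lug in case',q@ex,q@ey)
```

```text
1708 [0.0545 0.0637 0.0657 0.0673 0.0683]
top 1447 0.06587014499934096
[0.70304807 0.06695144]
((586.8970947265625, 200.256103515625), (22.20793342590332, 34.84198760986328), 87.95729064941406)
pane [-0.0652869   0.25710345  0.02265653] [0.56563297 0.11217772 0.01456939]
lug in case 0.012228842915554568 0.23528301423727432
```

```bash
cat >> h.py <<'E'
C=np.array([.5672,-.0345]);_y=np.radians(-1.95);EX=np.array([np.cos(_y),np.sin(_y)]);EY=np.array([-np.sin(_y),np.cos(_y)])
def cw(x,y,z): return np.r_[C+EX*x+EY*y,z]      # case frame -> world
def tc(phi,x,r=.168,n=.0115,t=.014):
    f=np.radians(phi); return np.array([x,.075-r*np.cos(f)+n*np.sin(f),.045+r*np.sin(f)+n*np.cos(f)-t])
E
python3 - <<'E'
from h import *
g=tc(172.6,.0122); print('grasp',g,cw(*g))
go(cw(g[0],g[1],.13),88.05)
for i,ph in enumerate(np.linspace(172.6,0,21)[1:]):
    x=.0122*np.clip((ph-30)/130,0,1); d=(tc(ph,x)-g)*100
    print(i+1,round(ph,1),d[[1,0,2]].round(2)*[1,1,-1])
E
```

```text
grasp [0.0122     0.2430819  0.04123344] [0.58766437 0.208026   0.04123344]
at 8.25 [0.4715 0.23   0.197 ] shift [11.77  1.07  6.7 ] turn [-7.0000e-04 -8.0000e-04 -1.6332e+00]
1 164.0 [-0.34  0.   -2.51]
2 155.3 [-1.06 -0.04 -4.94]
3 146.7 [-2.13 -0.12 -7.24]
4 138.1 [-3.54 -0.21 -9.34]
5 129.4 [ -5.25  -0.29 -11.22]
6 120.8 [ -7.21  -0.37 -12.81]
7 112.2 [ -9.4   -0.45 -14.1 ]
8 103.6 [-11.75  -0.53 -15.04]
9 94.9 [-14.22  -0.61 -15.62]
10 86.3 [-16.74  -0.69 -15.82]
11 77.7 [-19.27  -0.77 -15.63]
12 69.0 [-21.74  -0.85 -15.08]
13 60.4 [-24.1   -0.93 -14.15]
14 51.8 [-26.3   -1.02 -12.89]
15 43.2 [-28.28  -1.1  -11.31]
16 34.5 [-30.    -1.18  -9.44]
17 25.9 [-31.42  -1.22  -7.35]
18 17.3 [-32.51  -1.22  -5.06]
19 8.6 [-33.25  -1.22  -2.63]
20 0.0 [-33.61  -1.22  -0.13]
```

```bash
R='[11.8,1.1,2,0,0,-1.633]'; python3 -m crank '[[11.8,1.1,2,0,0,-1.633],[11.8,1.1,2,0,0,-1.633],[11.8,1.1,2,0,0,-1.633],[11.8,1.1,2,0,0,-1.633],[11.8,1.1,2,0,0,-1.633],[11.8,1.1,2,0,0,-1.633],[11.8,1.1,2,0,0,-1.633],[11.8,1.1,2,0,0,-1.633],[11.8,1.1,2,0,0,-1.633],[11.8,1.1,2,0,0,-1.633]]' 0.75
python3 - <<'E'
from h import *
g=tc(172.6,.0122); go(cw(g[0],g[1],.041),88.05)
E
```

```text
time: 9.25
eef_pos: [0.5878, 0.2082, 0.1763]
tcp_rot: [0.761, 0.648, -0.0, -0.001]
contact_force: [-0.4, 0.5, -0.7]
opening: 0.754
finger_force: 0.0
at 9.25 [0.5878 0.2082 0.1763] shift [-0.02  0.   13.53] turn [-0.0009 -0.0006 -0.1261]
```

```bash
python3 -m crank '[[0,0,0,0,0,-0.126],[0,0,4,0,0,-0.126],[0,0,8,0,0,-0.126],[0,0,11,0,0,-0.126],[0,0,12.5,0,0,-0.126],[0,0,13.5,0,0,-0.126],[0,0,13.5,0,0,-0.126],[0,0,13.5,0,0,-0.126]]' 0.75 30
python3 -m crank '[[0,0,0,0,0,0],[0,0,0,0,0,0],[0,0,0,0,0,0],[0,0,0,0,0,0],[0,0,0,0,0,0],[0,0,0,0,0,0]]' 0 30
python3 - <<'E'
from h import *
g=tc(172.6,.0122); go(cw(*g),88.05)
E
```

```text
time: 10.05
eef_pos: [0.5889, 0.2074, 0.0435]
tcp_rot: [0.722, 0.692, 0.001, 0.001]
contact_force: [-0.2, 1.0, -0.4]
opening: 0.749
finger_force: 0.0
time: 10.65
eef_pos: [0.5882, 0.2072, 0.0426]
tcp_rot: [0.722, 0.692, 0.001, 0.0]
contact_force: [-0.1, 2.2, 2.0]
opening: 0.412
finger_force: 36.4
at 10.65 [0.5882 0.2072 0.0426] shift [ 0.08 -0.06  0.14] turn [ 0.0016 -0.001  -0.0073]
```

```bash
python3 -m crank '[[-0.15,0,-1.25,0,0,0],[-0.35,0,-2.5,0,0,0],[-0.65,0,-3.7,0,0,0],[-1.05,0,-4.95,0,0,0],[-1.55,-0.1,-6.1,0,0,0],[-2.15,-0.1,-7.25,0,0,0],[-2.8,-0.2,-8.3,0,0,0],[-3.55,-0.2,-9.35,0,0,0],[-4.4,-0.25,-10.3,0,0,0],[-5.25,-0.3,-11.2,0,0,0]]'
python3 - <<'E'
from h import *
s=ctrl.get_state();q=s['eef_pos'];print('case frame',(q[:2]-C)@EX,(q[:2]-C)@EY,q[2]);print('want',tc(129.4,.0093))
E
```

```text
time: 11.65
eef_pos: [0.5823, 0.1537, 0.1544]
tcp_rot: [0.722, 0.692, 0.0, -0.0]
contact_force: [2.7, -2.5, -9.6]
opening: 0.414
finger_force: 32.1
case frame 0.008646200315388482 0.18861029912193786 0.15443803651611593
want [0.0093     0.19052116 0.15351984]
```

```bash
python3 -m crank '[[-0.95,0,-0.85,0,0,0],[-1.95,-0.1,-1.6,0,0,0],[-3,-0.1,-2.25,0,0,0],[-4.15,-0.15,-2.9,0,0,0],[-5.3,-0.2,-3.4,0,0,0],[-6.5,-0.25,-3.8,0,0,0],[-7.7,-0.3,-4.15,0,0,0],[-8.95,-0.3,-4.4,0,0,0],[-10.2,-0.35,-4.55,0,0,0],[-11.5,-0.4,-4.6,0,0,0]]'
python3 - <<'E'
from h import *
s=ctrl.get_state();q=s['eef_pos'];print('case frame',(q[:2]-C)@EX,(q[:2]-C)@EY,q[2]);print('want',tc(86.3,.0053))
E
```

```text
time: 12.65
eef_pos: [0.5744, 0.039, 0.2015]
tcp_rot: [0.722, 0.692, 0.001, 0.001]
contact_force: [2.8, 2.6, -0.8]
opening: 0.413
finger_force: 30.0
case frame 0.004660085399929534 0.0736887077353825 0.20148139843902277
want [0.0053     0.0756346  0.19939195]
```

```bash
python3 -m crank '[[-1.25,0,0.05,0,0,0],[-2.5,-0.1,0.2,0,0,0],[-3.8,-0.1,0.45,0,0,0],[-5,-0.15,0.75,0,0,0],[-6.2,-0.2,1.2,0,0,0],[-7.35,-0.25,1.7,0,0,0],[-8.5,-0.3,2.3,0,0,0],[-9.55,-0.35,2.95,0,0,0],[-10.6,-0.4,3.7,0,0,0],[-11.5,-0.45,4.5,0,0,0]]'
python3 - <<'E'
from h import *
s=ctrl.get_state();q=s['eef_pos'];print('case frame',(q[:2]-C)@EX,(q[:2]-C)@EY,q[2]);print('want',tc(43.2,.0012))
E
```

```text
time: 13.65
eef_pos: [0.5654, -0.0781, 0.1567]
tcp_rot: [0.722, 0.692, -0.0, 0.003]
contact_force: [2.5, -1.8, 5.7]
opening: 0.414
finger_force: 30.2
case frame -0.00027394225839108067 -0.04358697468314744 0.1567205133800419
want [ 0.0012     -0.03959444  0.15438705]
```

```bash
python3 -m crank '[[-0.8,0,0.9,0,0,0],[-1.5,0,1.85,0,0,0],[-2.2,0,2.9,0,0,0],[-2.9,0,3.95,0,0,0],[-3.5,0,5.1,0,0,0],[-4,0,6.25,0,0,0],[-4.4,0,7.45,0,0,0],[-4.75,0,8.7,0,0,0],[-4.95,0,9.95,0,0,0],[-5.1,0,11.2,0,0,0]]'
python3 -m crank '[[0,0,0.2,0,0,0],[0,0,0.4,0,0,0],[0,0,0.4,0,0,0]]'
python3 - <<'E'
from h import *
s=ctrl.get_state();q=s['eef_pos'];print('case frame',(q[:2]-C)@EX,(q[:2]-C)@EY,q[2]);print('want',tc(0,0))
grab('wrist','w4');grab('top','t4');grab('scene','s4')
a=cv2.resize(cv2.imread('pics/s4.png')[130:270,150:420],None,fx=1.5,fy=1.5);b=cv2.imread('pics/w4.png')
c=np.zeros((384+210,512,3),np.uint8);c[:384]=cv2.convertScaleAbs(b,alpha=1.4);c[384:594,:405]=a;cv2.imwrite('pics/c4.png',c)
E
```

```text
time: 14.65
eef_pos: [0.564, -0.1324, 0.0452]
tcp_rot: [0.721, 0.693, -0.002, 0.005]
contact_force: [0.3, -12.4, 6.1]
opening: 0.415
finger_force: 54.2
time: 14.95
eef_pos: [0.5639, -0.1326, 0.0412]
tcp_rot: [0.721, 0.693, -0.002, 0.005]
contact_force: [1.3, -13.7, 4.4]
opening: 0.412
finger_force: 55.3
case frame 3.329907978131832e-05 -0.09813980622667788 0.04121945591747371
want [ 0.     -0.093   0.0425]
```

View pics/c4.png

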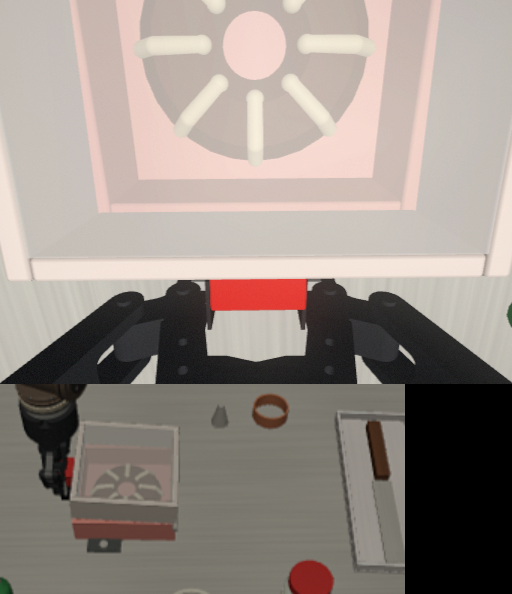

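The lid is nearly shut with the red lug at (258,294), held between the fingers, and the scene crop shows the spatula still in the tray. I'll measure the height of the lid's edges.

```bash
cat > lid.py <<'E'
from h import *
import sys
for t in sys.argv[1:]:
    im,d,P=world(t);hsv=cv2.cvtColor(im,cv2.COLOR_BGR2HSV).astype(int)
    X=(P[...,:2]-C)@EX;Y=(P[...,:2]-C)@EY;Z=P[...,2]
    ok=(d>0)&(hsv[...,1]<60)&(hsv[...,2]>90)&(Z>.07)&(Z<.13)&(abs(X)<.085)&(abs(Y)<.085)
    side=ok&(abs(abs(X)-.071)<.012)
    if side.sum()>50:
        f=np.polyfit(Y[side],Z[side],1);print(t,'side n',side.sum(),'slope',f,'resid',np.std(Z[side]-np.polyval(f,Y[side])))
    for n,m in(('free',ok&(abs(Y+.071)<.006)&(abs(X)<.07)),('hinge',ok&(abs(Y-.071)<.006)&(abs(X)<.07))):
        if m.any(): print(t,n,m.sum(),np.median(Z[m]))
    r=(d>0)&(hsv[...,1]>150)&((hsv[...,0]<5)|(hsv[...,0]>172))&(abs(X)<.04)&(Y<-.07)&(Y>-.12)
    if r.sum()>20: print(t,'red',r.sum(),'x mid',(X[r].min()+X[r].max())/2,np.percentile(X[r],[1,50,99]).round(4),'z',np.median(Z[r]))
E
python3 lid.py w4 t4 s4
```

```text
w4 side n 18065 slope [-0.0726163   0.09451268] resid 0.0007515314626626137
w4 free 9390 0.09941803904826844
w4 red 2954 x mid 0.001268778738057981 [-0.0165  0.0012  0.0187] z 0.08102722549105296
t4 side n 578 slope [-0.0751752   0.09607587] resid 0.0017453104830008662
t4 free 1 0.10349312632834906
t4 hinge 239 0.09087288135186389
s4 side n 1236 slope [-0.04723019  0.08976321] resid 0.0074477788379438015
s4 free 124 0.09913000660010868
s4 hinge 276 0.08930789361864894
s4 red 85 x mid 0.004384656392756533 [-0.0171  0.012   0.0266] z 0.08020511009435516
```

```bash
python3 -m crank '[[0,0,0,0,0,0],[0,0,0,0,0,0],[-0.3,0,0,0,0,0],[-0.5,0,-1,0,0,0],[-0.5,0,-4,0,0,0],[-0.5,0,-8,0,0,0],[-0.5,0,-8,0,0,0],[-0.5,0,-8,0,0,0]]' 0.75
python3 -m crank '[[0,0,0,0,0,0],[0,0,0,0,0,0],[0,0,0,0,0,0],[0,0,0,0,0,0],[0,0,0,0,0,0],[0,0,0,0,0,0]]' 0 30
python3 - <<'E'
from h import *
go(cw(0,-.087,.085),88.05)
grab('wrist','w5');grab('top','t5')
E
python3 lid.py w5 t5
```

```text
time: 15.9
eef_pos: [0.5627, -0.1311, 0.1207]
tcp_rot: [0.722, 0.692, 0.001, 0.001]
contact_force: [-0.7, 0.1, -0.7]
opening: 0.752
finger_force: 0.0
time: 16.5
eef_pos: [0.5619, -0.1309, 0.1186]
tcp_rot: [0.722, 0.692, 0.0, -0.0]
contact_force: [-0.2, 0.3, 0.5]
opening: 0.001
finger_force: 0.0
at 16.5 [ 0.5619 -0.1309  0.1186] shift [0.95 0.2  3.36] turn [-0.0004 -0.0008 -0.008 ]
w5 side n 12477 slope [-0.07139416  0.09455152] resid 0.0006639459923897635
w5 free 3187 0.09940999632678027
w5 red 1717 x mid 0.0008767940791027922 [-0.0163  0.0009  0.0182] z 0.08078361628145583
t5 side n 596 slope [-0.07274138  0.09603319] resid 0.001696611305858656
t5 free 10 0.10064108441770642
t5 hinge 238 0.09094727409317788
```

```bash
python3 -m crank '[[0.95,0.2,1,0,0,0],[0.95,0.2,2.5,0,0,0],[0.95,0.2,3.3,0,0,0],[0.95,0.2,3.7,0,0,0],[0.95,0.2,4.1,0,0,0],[0.95,0.2,4.5,0,0,0],[0.95,0.2,4.9,0,0,0],[0.95,0.2,4.9,0,0,0]]'
```

```text
time: 17.4
eef_pos: [0.5645, -0.1217, 0.0697]
tcp_rot: [0.722, 0.692, 0.0, 0.0]
contact_force: [0.5, -1.1, -0.7]
opening: 0.002
finger_force: 0.1
```

```bash
python3 -m crank '[[0,0,0.2,0,0,0],[0,0,0.4,0,0,0],[0,0,0.4,0,0,0],[0,0,0.4,0,0,0]]'
```

```text
time: 17.8
eef_pos: [0.5652, -0.1222, 0.0674]
tcp_rot: [0.722, 0.692, 0.0, 0.001]
contact_force: [-2.4, -1.5, 5.3]
opening: 0.003
finger_force: 3.5
```

```bash
python3 -m crank '[[0,0,0.2,0,0,0],[0,0,0.4,0,0,0],[0,0,0.4,0,0,0],[0,0,-1,0,0,0],[0,0,-4,0,0,0],[0,0,-6,0,0,0],[0,0,-6,0,0,0],[0,0,-6,0,0,0]]'
python3 - <<'E'
from h import *
grab('wrist','w6');grab('top','t6')
E
python3 lid.py w6 t6
```

```text
time: 18.6
eef_pos: [0.5642, -0.1212, 0.1256]
tcp_rot: [0.722, 0.692, 0.0, -0.0]
contact_force: [0.4, -0.7, -0.2]
opening: 0.0
finger_force: 0.0
w6 side n 12115 slope [-0.00161626  0.08918329] resid 0.0006714138274318258
w6 free 3824 0.0893100762848866
w6 red 1189 x mid 0.0016879366304862423 [-0.0155  0.0018  0.019 ] z 0.0693765253005896
t6 side n 531 slope [-0.00332857  0.09066277] resid 0.00202909300247865
t6 free 12 0.0907942600549359
t6 hinge 198 0.09053962942614713
```

The lid is shut (slope about 0.002 rad). Next I'll square it by squeezing the red and black lugs together from above.

```bash
python3 - <<'E'
from h import *
go(cw(0,-.092,.030),88.05)
E
python3 -m crank '[[-0.5,0,0,0,0,0],[-0.5,0,0,0,0,0],[-0.5,0,0,0,0,0],[-0.5,0,0,0,0,0]]' 0.7 20
```

```text
at 18.7 [ 0.5632 -0.1209  0.124 ] shift [-0.57  0.14  9.4 ] turn [-0.0029 -0.0018 -0.0079]
time: 19.1
eef_pos: [0.564, -0.1265, 0.1254]
tcp_rot: [0.722, 0.692, 0.0, -0.001]
contact_force: [-0.1, -1.3, 0.3]
opening: 0.678
finger_force: 0.0
```

```bash
python3 -m crank '[[0,0.05,3,0,0,-0.008],[0,0.05,6,0,0,-0.008],[0,0.05,8,0,0,-0.008],[0,0.05,9,0,0,-0.008],[0,0.05,9.5,0,0,-0.008],[0,0.05,9.5,0,0,-0.008],[0,0.05,9.5,0,0,-0.008]]' 0.7 20
python3 -m crank '[[0,0,0,0,0,0],[0,0,0,0,0,0],[0,0,0,0,0,0],[0,0,0,0,0,0],[0,0,0,0,0,0],[0,0,0,0,0,0]]' 0 40
```

```text
time: 19.8
eef_pos: [0.5656, -0.1268, 0.0321]
tcp_rot: [0.719, 0.695, 0.001, 0.001]
contact_force: [-0.3, -0.3, 0.3]
opening: 0.699
finger_force: 0.0
time: 20.4
eef_pos: [0.5641, -0.1267, 0.0319]
tcp_rot: [0.719, 0.695, -0.001, -0.001]
contact_force: [-4.4, -0.3, 6.5]
opening: 0.416
finger_force: 42.1
```

```bash
python3 -m crank '[[0,0,0,0,0,0],[0,0,0,0,0,0],[0,0,0,0,0,0],[0,0,0,0,0,0],[0,0,0,0,0,0]]' 0 80
python3 -m crank '[[0,0,0,0,0,0],[0,0,0,0,0,0],[0,0,0,0,0,0],[0,0,-1,0,0,0],[0,0,-5,0,0,0],[-2,0,-10,0,0,0],[-7,0,-12,0,0,0],[-12,0,-14,0,0,0],[-12,0,-14,0,0,0],[-12,0,-14,0,0,0]]' 0.7
python3 - <<'E'
from h import *
grab('wrist','w7');grab('top','t7');grab('scene','s7')
a=cv2.resize(cv2.imread('pics/s7.png')[130:270,150:450],None,fx=1.5,fy=1.5);b=cv2.imread('pics/w7.png')
c=np.zeros((384+210,512,3),np.uint8);c[:384]=cv2.convertScaleAbs(b,alpha=1.4);c[384:594,:450]=a;cv2.imwrite('pics/c7.png',c)
E
python3 lid.py w7 t7
```

```text
time: 20.9
eef_pos: [0.5641, -0.1267, 0.0319]
tcp_rot: [0.719, 0.695, -0.001, -0.001]
contact_force: [-4.2, -0.2, 5.3]
opening: 0.408
finger_force: 80.4
time: 21.9
eef_pos: [0.561, -0.2483, 0.1725]
tcp_rot: [0.72, 0.694, 0.001, 0.001]
contact_force: [0.9, -0.3, 0.2]
opening: 0.701
finger_force: 0.0
w7 red 2126 x mid 0.0033864617252842965 [-0.0163  0.0009  0.0186] z 0.06906833498128923
t7 side n 700 slope [0.00134462 0.09050683] resid 0.0017950802247143542
t7 free 197 0.09056422328185176
t7 hinge 197 0.09039550996154899
t7 red 81 x mid 0.00030295959129386305 [-0.0158 -0.      0.0162] z 0.07081996805548152
```

View pics/c7.png

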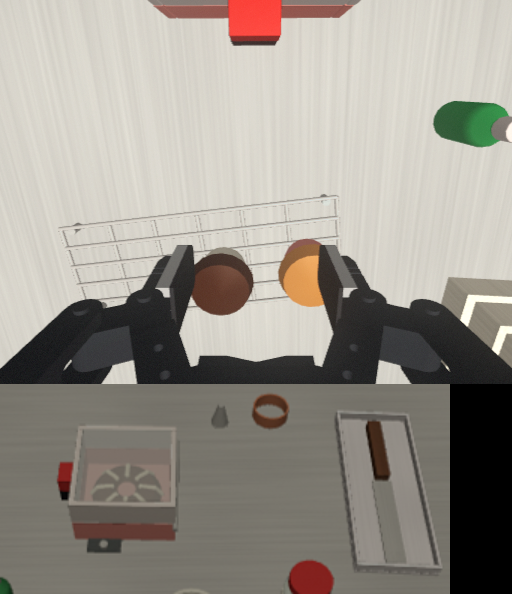

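The wrist view shows the red lug over the base at (255,20). The scene crop shows the red lug above the black one and the spatula in the tray. To compare both lugs directly I'll tilt for an oblique view of their end faces.

```bash
python3 -m crank '[[-1,0,-2,0,0.14,0],[-2,0,-4,0,0.28,0],[-3,0,-5,0,0.42,0],[-4,0,-5,0,0.56,0],[-5,0,-5,0,0.7,0],[-5,0,-5,0,0.7,0],[-5,0,-5,0,0.7,0]]'
python3 - <<'E'
from h import *
im,d=grab('wrist','w8')
hsv=cv2.cvtColor(im,cv2.COLOR_BGR2HSV).astype(int)
red=((hsv[...,1]>150)&((hsv[...,0]<5)|(hsv[...,0]>172))).astype(np.uint8)
n,l,s,c=cv2.connectedComponentsWithStats(red);i=1+s[1:,4].argmax();print('red box',s[i],c[i])
x,y,w,h=s[i,:4]; a,b=max(0,y-40),min(384,y+h+70); crop=im[a:b,max(0,x-80):x+w+80]
f=min(800/crop.shape[1],600/crop.shape[0]);cv2.imwrite('pics/c8.png',cv2.convertScaleAbs(cv2.resize(crop,None,fx=f,fy=f),alpha=1.5));print(crop.shape,f,a,max(0,x-80))
E
```

```text
time: 22.75
eef_pos: [0.5586, -0.2951, 0.2186]
tcp_rot: [0.675, 0.652, 0.246, -0.24]
contact_force: [0.4, 0.5, 0.1]
opening: 0.698
finger_force: 0.0
red box [241 121  33  29 903] [256.89811739 134.95459579]
(139, 193, 3) 4.1450777202072535 81 161
```

View pics/c8.png

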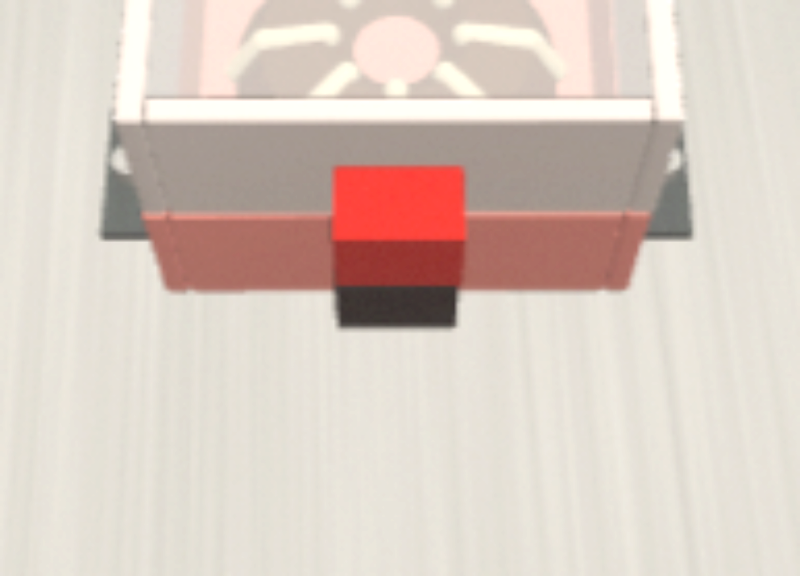

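The oblique view shows the red lug at the seam spanning about 337–462 px and the black lug about 337–458 px. At 3.5 px/mm they're flush to under 1 mm, with the rims closed. One last number check on the spatula, then I'll hand in.

Run:
```python
from h import *
im=np.load('t7.npz')['im'];h=cv2.cvtColor(im,cv2.COLOR_BGR2HSV).astype(int)
m=np.zeros(im.shape[:2],bool);s=np.s_[155:268,118:168];m[s]=((h[...,0]<18)&(h[...,1]>90))[s]
r=rect('t7',m,.022)[0];print('handle',r)
c=np.array(r[0])/1000;a=np.radians(-4);o=c+.0725*np.array([np.cos(a),np.sin(a)]);q=o-[.558,.364]
print('spatula in tray approx',q@[np.cos(a),np.sin(a)],q@[-np.sin(a),np.cos(a)])
if abs(q).max()<.03: print(ctrl.sign_off())
```

```text
handle ((486.7922668457031, 366.7463073730469), (17.79700469970703, 107.06597900390625), 86.50293731689453)
spatula in tray approx 0.0012741525866175867 -0.0022275828618413596
the job is handed in; nothing more can be done
None
```

The job is handed in: the spatula lies in the tray about 1 mm along and 2 mm across from its centre, the lid is fully shut, and the red lug sits above the black one to within about 1 mm; the judge's result was not shown.

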